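Refit the front end of a welding gun

ROBOT

A 6-joint arm with a two-finger parallel gripper is mounted at the origin on the work surface. World frame = base frame: x ahead of the robot, y to its left, z up, the work surface at z = 0. Lengths are in mm, angles in rad, forces in N, time in s.
With the tool pointing down it reaches from about 275 to 750 mm from the base axis. Payload 10.2 kg.
Tool frame: the origin (TCP) lies between the finger pads; the fingertips stand 17 mm ahead of it and the grasp point (between the pads) lies 2 mm behind it (tips_ahead is the distance from the TCP to the fingertips, in mm); z points along the fingers, y is the line along which they close (so a half turn about z gives the same grasp; the last joint's range is limited). The gripper opens to 85 mm and grips with 20 to 120 N. Pads are 22 mm wide; open, the fingers measure 114 mm over their backs; the gripper's body (76 mm by 85 mm) begins 54 mm behind the grasp point. The pads swing forward as they close: fully open they stand 13 mm farther back than shut.
Start: joints at [-1.469, 0.313, 1.498, -0, 1.331, -0.223], TCP at [167.525, -497.561, 248.294] pointing down, gripper open.
Joint ranges: [-2.94, 2.94], [-0.97, 2.17], [0.19, 2.56], [-1.23, 4.37], [0.02, 3.11], [-2.88, 2.88]. Speed limits (rad/s): [2.39, 2.39, 3.01, 3.14, 3.14, 3.14].

INTERFACE

Orientations are given as a unit quaternion [w, x, y, z].
In Python, from rig import sense, capture, finish_job, boxes_of, tips_ahead gives the robot as it stands.
- The arm moves only by the tool drive_tool, never from a script. Its argument "commands" is text: rows parted by semicolons, each of 7 numbers parted by spaces: the shift along the world's x, y, z in units of 0.1 m (1.0 is 0.1 m), then the turn, a rotation vector about the world's x, y, z in units of pi/4 rad (1.0 is pi/4 rad), then the opening in per cent of the stroke, from 0 (shut) to 100 (fully open). A call has 1 to 20 rows; each row shifts and turns the commanded pose from where the row before left it; what a row does not reach is not made up. A row lasts 1/12 s, in which the tool goes at most 41.7 mm and 7.16 degrees, less where a joint would pass 70% of its speed; a pose out of reach is approached as far as the arm can. A call with a number of a shift or a turn outside -1 to 1 is refused whole. A call with a gripper value outside its range is refused whole. The fingers move at their own pace and stop on an object; "force" is the grip in N (left out, the last holds). Time passes only in rows, so rows that do not move let the fingers close. It gives the time, the measured TCP pose, the force, the opening and the grip force at its end, in the units of the state.
- sense(): the state, without advancing time (a new reading comes with each control period).
- capture(name): name is "scene" or "side" or "wrist"; returns a dict with "pixels" (480x640x3 uint8, blue, green, red), "fov_y" (degrees; the focal length in pixels is half the picture's height over the tangent of half this angle, whatever the lens; pixels are square), "cx", "cy" (the principal point, pixels), "position" and "attitude" of the camera in the world; the wrist camera has in their place "tool_from_camera" (4x4, takes a point from camera to tool coordinates, whose origin is the TCP and whose axes are the flange's). Camera axes: x right, y down, z forward; pixel columns grow to the right and rows downward; lengths in mm; the calibration is good to about 2 mm. A picture is of the moment at which its call begins: read the wrist's pose just before it. There is no depth.
- finish_job(): hands the job in; it is judged then, once.
Trained networks look in a picture, given as the dict that the camera call returned (one of the last four; its "shot" number tells which), for a name from the list of things; names that differ only in an ending like _2 or _b are one class to them, and where a whole thing is asked for, a point or a joint stands for the part that bears it (a point fixed in the world has none). Each returns a list of dicts, best first, with "confidence" (0 to 1); they miss things now and then, are a little off and sometimes report something else, mostly with a low value. They report only what shows in the picture. A call takes as long as a camera call. They do not tell look-alikes from the thing itself.
- boxes_of(picture, name): "position" ([column, row] in pixels, amid what is visible of it).
The state is a dict: "time_s": time; "joints": joint angles; "dq": joint speeds; "tau": joint torques, N m; "eef_pos": TCP position; "ee_rot": TCP orientation; "force": force on the tool from outside, world axes, zero at the start; "wrist_torque": the same for the moment, N m; "grip_width": opening from 0.0 (shut) to 1.0 (fully open); "grip_force": force on a finger pad.
Only numpy, scipy, OpenCV 4.12 (cv2) and the standard library are available. Lean on these libraries where they do the work, as an engineer would, in place of code of your own. Each camera call takes 0.05 s, during which the arm holds its last target. There are 200 camera calls.

TASK

The welding gun's neck is clamped in the vise with its contact tip pointing up. Refit its front end in this order: slide the white insulating ring over the tip and down onto the seat, slide the brass gas diffuser down onto the ring, then lower the copper nozzle over both, wide end first, and push it down past its springs until it sits fully home on the brass collar. Guide the nozzle down rather than letting it drop over the tip, and leave the wire brush, the tin and the magnet where they are.

Things in the scene. Friction and masses are not known exactly. Their poses are not given: they have to be found in the camera images.
- vise: Grey vise fixed to the table, clamping the gun's black swan neck upright. Origin: on the table exactly under the neck's vertical axis; z up. The vise spans x -128 (screw with cross bar) to +78 mm and y -52 to +52 mm; jaws 55 mm high, room on all sides above. The bent neck's rear leaves along +y to y = 134 mm, at most 41 mm high there. Above the jaws all is coaxial: neck tube 18 mm diameter up to the collar.
- seat (a point): Centre of the flat top of the dark nozzle seat, 101 mm above the table, on the axis: the insulating ring belongs on it. Seat 21.5 mm diameter, from the collar (81 mm) to 101 mm, top edge chamfered 1.2 mm. z up, axes as the vise's.
- collar (a point): Centre of the top face of the brass stop collar (33 mm diameter, 9 mm thick), 81 mm above the table, on the axis: the nozzle's rear end belongs on it. Steel spring lugs stand out of the nozzle seat 86 to 94 mm above the table, to 25.4 mm diameter: they stop the nozzle under its own weight and take a push of about 7 N (5 to 10 N) to pass; keep pushing until it bottoms. z up.
- tip (a point): Top of the copper contact tip, 154 mm above the table, on the axis. The post from the seat up: tip holder 11.5 mm diameter (101 to 131 mm above the table), narrowing to the contact tip, 9 mm diameter (135 to 149 mm), which tapers to 5 mm at its top. z up.
- insulator: Loose white ceramic insulating ring, lying flat on the table: outer diameter 22 mm, bore 13 mm, 10 mm high, 14 g, alike both ways up. Origin: centre of its underside, z along its axis.
- insulator_mid (a point): Centre of the insulating ring, 5 mm above its underside, z along its axis.
- diffuser: Loose brass gas diffuser, a short tube with a row of small dark gas holes round its middle, standing on end on the table: outer diameter 18 mm, bore 13 mm, 22 mm high, 30 g, alike both ways up. Origin: centre of its underside, z along its axis.
- diffuser_mid (a point): Centre of the diffuser, 11 mm above its underside, z along its axis.
- nozzle: Loose copper gas nozzle standing on its wide rear end on the table: a tube 76 mm long, 170 g; outer diameter 31 mm and bore 23 mm over the lower 56 mm, then tapering to 24 mm outside and 16 mm bore at the mouth. Origin: centre of its rear end (its underside), z along its axis towards the mouth.
- wire_brush: Wooden wire brush lying on the table, 270 mm long, 28 mm wide, 33 mm high; bystander. Origin: centre of its underside, x along its length.
- dip_tin: Grey closed tin of nozzle paste standing on the table, 72 mm diameter, 62 mm high; bystander. Origin: centre of its underside.
- magnet: Red and grey flat welding magnet, an arrow-like right-angle plate about 90 x 90 mm and 16 mm thick; bystander. Origin: middle of its underside.
Mind the look-alikes: they are no part of the job. Several things look just like the nozzle: the one meant starts farthest to the robot's left.

How it is judged:
By the outcome, as a careful person would: the job done as asked, in the order asked, and still so for the second after the job is handed in, with the robot touching nothing.
It also fails if it takes over 69 s, if anything falls off the work surface, if the arm or the gripper's body presses on something with over 40 N, if the wrist force passes 120 N, or if a joint passes its speed limit or range.

## Working session

There is one attempt and no reset: what is moved stays moved. The work goes in short steps, Python scripts to look and compute and a tool call to move; the robot and the scene stay as the last step left them, time stands still between calls to the robot, and variables do not carry over. Pictures are saved under pics/ and viewed, at most 10 in all, crops included, and the job is handed in when it is done.

Besides the shell and the picture viewer there is one more tool, called after "Request:" by a JSON object that holds its "method" and its "body", one argument or row to a line. drive_tool: Moves the arm, as the interface text tells. Shifts and turns lie within -1 to 1; 1 stands for 0.1 m of shift or pi/4 rad of turn. Its arguments: {"type":"object","properties":{"commands":{"type":"string"},"force":{"type":"number"}},"required":["commands"]}

```bash
mkdir -p pics
cat > h.py <<'E'
import numpy as np, cv2
from scipy.spatial.transform import Rotation as R
from rig import sense, capture, finish_job, boxes_of, tips_ahead
def cam(p,s=None):
    f=240/np.tan(np.radians(p["fov_y"])/2)
    if "tool_from_camera" in p:
        T=np.array(p["tool_from_camera"]);q=s["ee_rot"];Rt=R.from_quat([q[1],q[2],q[3],q[0]]).as_matrix()
        return f,Rt@T[:3,:3],np.array(s["eef_pos"])+Rt@T[:3,3]
    a=np.array(p["attitude"],float)
    M=a if a.shape==(3,3) else R.from_quat([a[1],a[2],a[3],a[0]]).as_matrix()
    return f,M,np.array(p["position"])
def ray(p,px,s=None):
    f,M,c=cam(p,s); d=M@np.array([(px[0]-p["cx"])/f,(px[1]-p["cy"])/f,1]); return c,d/np.linalg.norm(d)
def onz(p,px,z,s=None):
    c,d=ray(p,px,s); return c+d*(z-c[2])/d[2]
def tri(rs):
    A=0;b=0
    for c,d in rs:
        P=np.eye(3)-np.outer(d,d);A=A+P;b=b+P@c
    return np.linalg.solve(A,b)
def proj(p,X,s=None):
    f,M,c=cam(p,s); v=M.T@(np.array(X)-c); return v[:2]/v[2]*f+[p["cx"],p["cy"]]
E
python3 - <<'E'
from h import *
s=sense();print(s["eef_pos"],s["ee_rot"],s["force"])
zs={"nozzle":38,"insulator":5,"diffuser":11,"vise":40,"tip":154,"seat":101,"wire_brush":16,"dip_tin":31,"magnet":8}
for n in("scene","side","wrist"):
    p=capture(n);cv2.imwrite(f"pics/{n}0.png",p["pixels"]);f,M,c=cam(p,s);print(n,c.round(),M[:,2].round(2),p["fov_y"])
    for k,z in zs.items():
        for b in boxes_of(p,k):
            if b["confidence"]>.3: print(k,np.round(b["position"]),round(b["confidence"],2),onz(p,b["position"],z,s).round())
E
```

```text
[ 167.50723008 -497.32526492  247.73034452] [-6.60914022e-04  9.86844419e-01  1.61671437e-01  4.46515628e-05] [-0.1159943  -1.19412631  0.87804356]
scene [1488.   61.  972.] [-0.71 -0.12 -0.69] 42.49994407617783
nozzle [189. 273.] 0.93 [ 666. -349.   38.]
nozzle [244. 251.] 0.87 [ 586. -252.   38.]
nozzle [210. 225.] 0.83 [ 515. -345.   38.]
nozzle [204. 251.] 0.81 [ 597. -337.   38.]
nozzle [242. 214.] 0.53 [ 470. -283.   38.]
insulator [299. 251.] 0.4 [ 535. -140.    5.]
diffuser [436. 275.] 0.5 [570. 161.  11.]
diffuser [333. 329.] 0.42 [745. -35.  11.]
vise [433. 272.] 0.78 [591. 152.  40.]
tip [435. 274.] 0.6 [704. 144. 154.]
seat [437. 275.] 0.73 [656. 153. 101.]
wire_brush [166. 225.] 0.9 [ 508. -455.   16.]
wire_brush [438. 275.] 0.42 [573. 164.  16.]
dip_tin [332. 331.] 0.93 [765. -34.  31.]
dip_tin [432. 277.] 0.43 [596. 151.  31.]
dip_tin [240. 251.] 0.41 [ 578. -261.   31.]
magnet [232. 347.] 0.75 [ 813. -221.    8.]
side [ 535. -904.  571.] [ 0.09  0.88 -0.47] 50.24700684584426
nozzle [261. 378.] 0.88 [ 510. -339.   38.]
nozzle [362. 379.] 0.8 [ 657. -353.   38.]
nozzle [313. 371.] 0.64 [ 588. -332.   38.]
nozzle [312. 331.] 0.63 [ 593. -238.   38.]
insulator [275. 314.] 0.42 [ 533. -142.    5.]
diffuser [209. 372.] 0.59 [ 429. -291.   11.]
diffuser [258. 443.] 0.49 [ 506. -431.   11.]
vise [293. 232.] 0.94 [579. 111.  40.]
tip [289. 230.] 0.94 [563. -96. 154.]
tip [258. 448.] 0.63 [ 514. -558.  154.]
seat [292. 229.] 0.84 [573.   8. 101.]
wire_brush [382. 266.] 0.65 [759.  -8.  16.]
dip_tin [380. 266.] 0.56 [749. -33.  31.]
dip_tin [311. 329.] 0.47 [ 593. -224.   31.]
magnet [438. 331.] 0.76 [ 817. -217.    8.]
wrist [ 241. -475.  372.] [-0.29 -0.1  -0.95] 64.50165229120155
```

View pics/scene0.png

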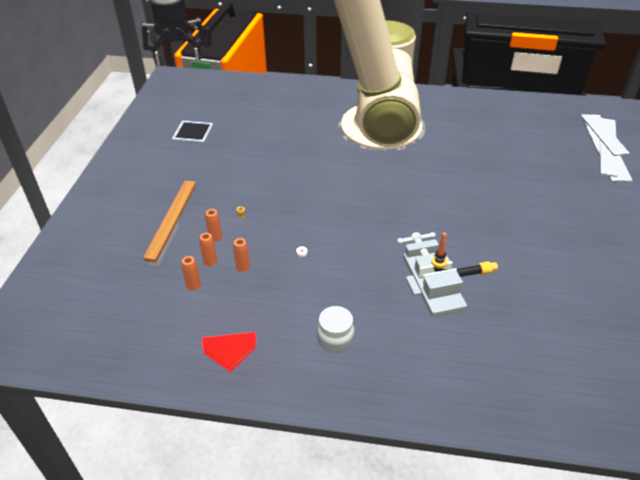

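View pics/side0.png

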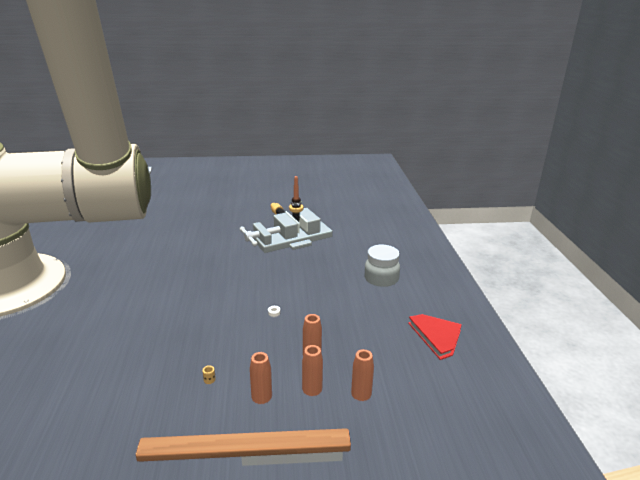

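The scene shows four nozzles at (189,273), (212,225), (207,249) and (244,253), and the last one is the leftmost. The diffuser is at (240,211), the ring at (302,251) and the tip top at (443,235). In the side view the nozzle is at (312,334), the diffuser at (209,373), the ring at (274,311) and the tip top at (296,177).

Run:
```python
from h import *
a=capture("scene");b=capture("side")
def cen(p,name):
    # colour-refined centres
    return 0
for n,u,v in [("nozzle",(244,251),(312,333)),("diff",(240.5,211),(209,373)),("ring",(302,251.5),(274,311)),("tip",(443,234),(296,177))]:
    r=[ray(a,u),ray(b,v)];X=tri(r);print(n,X.round(1),[np.round(np.linalg.norm(np.cross(X-c,d)),1) for c,d in r])
print(onz(a,(443,234),154),onz(b,(296,177),154),tips_ahead() if callable(tips_ahead) else tips_ahead)
c=np.hstack([cv2.resize(a["pixels"][200:310,380:510],None,fx=3,fy=3),cv2.resize(b["pixels"][160:270,230:360],None,fx=3,fy=3)]);cv2.imwrite("pics/c1.png",c)
```

```text
nozzle [ 591.8 -249.1   43.9] [np.float64(1.0), np.float64(1.0)]
diff [ 431.1 -298.9   14.3] [np.float64(1.2), np.float64(1.2)]
ring [ 533.  -133.6    4. ] [np.float64(1.4), np.float64(1.4)]
tip [590.4 157.9 151.6] [np.float64(1.6), np.float64(1.6)]
[595.29466306 157.01309829 154.        ] [589.27284923 155.08169392 154.        ] 17.0
```

View pics/c1.png

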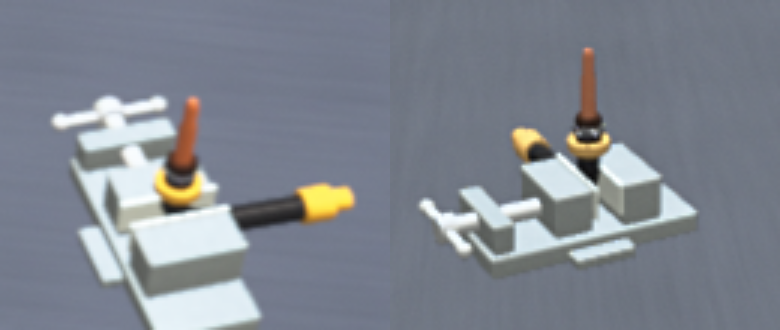

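The enlarged crop puts the tip top at scene (444,233) and side (296,176). The vise screw points towards -x, and the fingers have room above the jaws. I'll move above the ring for a close look.

Request:
{"method": "drive_tool", "body": {
  "commands": "0.228 0.227 -0.06 0 0 0 60;0.228 0.227 -0.06 0 0 0 60;0.228 0.227 -0.06 0 0 0 60;0.228 0.227 -0.06 0 0 0 60;0.228 0.227 -0.06 0 0 0 60;0.228 0.227 -0.06 0 0 0 60;0.228 0.227 -0.06 0 0 0 60;0.228 0.227 -0.06 0 0 0 60;0.228 0.227 -0.06 0 0 0 60;0.228 0.227 -0.06 0 0 0 60;0.228 0.227 -0.06 0 0 0 60;0.228 0.227 -0.06 0 0 0 60;0.228 0.227 -0.06 0 0 0 60;0.228 0.227 -0.06 0 0 0 60;0.228 0.227 -0.06 0 0 0 60;0.228 0.227 -0.06 0 0 0 60;0 0 0 0 0 0 60;0 0 0 0 0 0 60",
  "force": 30
}}

```text
time_s: 3.1
eef_pos: [532.7, -133.3, 151.8]
ee_rot: [-0.0, 0.987, 0.163, -0.0]
force: [-0.3, 0.3, 0.4]
grip_width: 0.601
grip_force: 0.0
```

Run:
```python
from h import *
s=sense();p=capture("wrist");cv2.imwrite("pics/w1.png",p["pixels"]);print(s["eef_pos"],s["force"],tips_ahead)
for b in boxes_of(p,"insulator"): print(b["position"],b["confidence"],onz(p,b["position"],5,s).round(1))
print(proj(p,[533,-133.6,5],s))
g=p["pixels"].min(2);n,l,st,ce=cv2.connectedComponentsWithStats((g>150).astype(np.uint8))
for i in range(1,n):
    if st[i,4]>150: print(st[i],ce[i],onz(p,st[i,:2]+st[i,2:4]/2,7,s).round(1))
```

```text
[ 532.70618667 -133.29205674  151.76062917] [-0.27309826  0.2713316   0.42148544] 17.0
[311.7, 228.3] 0.79 [ 528.6 -134.     5. ]
[0.4, 133.3] 0.53 [524.2  91.2   5. ]
[313.01845854 222.77715627]
[300 209  31  31 564] [315.35106383 224.28368794] [ 532.9 -135.6    7. ]
```

View pics/w1.png

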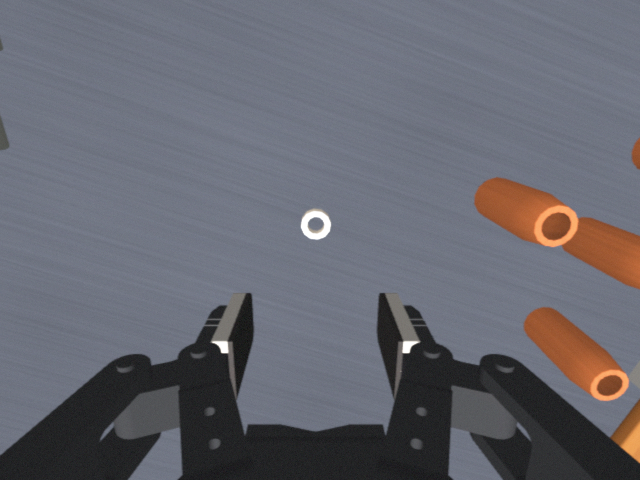

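The wrist view shows the ring at (315,224), right between the fingers (column ~315). Its world position is about (533,-135), close to the triangulated estimate. I'll descend and grip it.

Request:
{"method": "drive_tool", "body": {
  "commands": "0 -0.017 -0.3 0 0 0 60;0 0 -0.3 0 0 0 60;0 0 -0.3 0 0 0 60;0 0 -0.3 0 0 0 60;0 0 -0.1 0 0 0 60;0 0 -0.035 0 0 0 60;0 0 0 0 0 0 60;0 0 0 0 0 0 10;0 0 0 0 0 0 10;0 0 0 0 0 0 10;0 0 0 0 0 0 10;0 0 0 0 0 0 10;0 0 0 0 0 0 10",
  "force": 30
}}

```text
time_s: 4.28
eef_pos: [533.1, -136.5, 20.5]
ee_rot: [0.001, 0.987, 0.162, 0.001]
force: [-2.1, 0.6, 6.9]
grip_width: 0.23
grip_force: 29.1
```

Request:
{"method": "drive_tool", "body": {
  "commands": "0 0 0.1 0 0 0 10;0 0 0.4 0 0 0 10;0 0 0.4 0 0 0 10;0 0 0.4 0 0 0 10;0 0 0.4 0 0 0 10;0.058 0.294 0.34 0 0 0 10;0.058 0.294 0 0 0 0 10;0.058 0.294 0 0 0 0 10;0.058 0.294 0 0 0 0 10;0.058 0.294 0 0 0 0 10;0.058 0.294 0 0 0 0 10;0.058 0.294 0 0 0 0 10;0.058 0.294 0 0 0 0 10;0.058 0.294 0 0 0 0 10;0.058 0.294 0 0 0 0 10;0 0 0 0 0 0 10;0 0 0 0 0 0 10;0 0 0 0 0 0 10"
}}

```text
time_s: 5.78
eef_pos: [589.7, 155.2, 220.8]
ee_rot: [0.0, 0.987, 0.162, 0.0]
force: [0.4, 0.3, -0.3]
grip_width: 0.228
grip_force: 29.5
```

Run:
```python
from h import *
s=sense();p=capture("wrist");print(s["eef_pos"],s["force"])
for n in ("tip","insulator","seat"):
    for b in boxes_of(p,n): print(n,b["position"],b["confidence"])
print("tip pred",proj(p,[591,157.5,154],s),"ring pred",proj(p,np.array(s["eef_pos"])-[0,0,10.5],s),"seat",proj(p,[591,157.5,101],s))
cv2.imwrite("pics/w2.png",p["pixels"])
```

```text
[589.69551577 155.19552042 220.76036773] [ 0.39373083  0.3225943  -0.32326697]
tip [301.4, 205.8] 0.75
insulator [314.1, 317.4] 0.88
seat [301.2, 210.6] 0.82
tip pred [308.12812235 260.26447504] ring pred [310.23160212 316.32444856] seat [309.43784804 231.40099054]
```

View pics/w2.png

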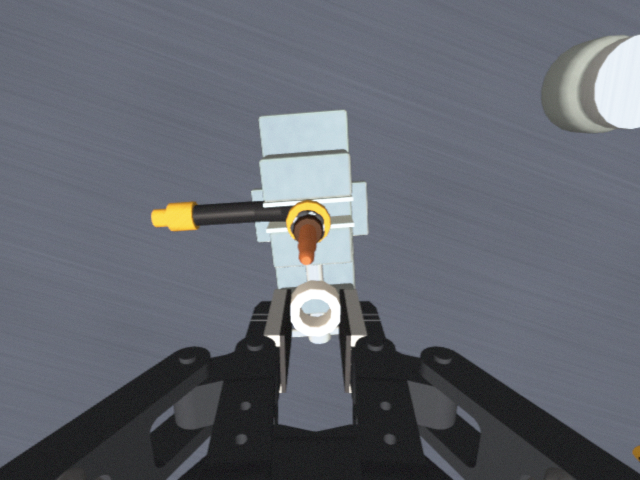

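The wrist view shows the ring held level at about (316,309), the tip top at about (306,260) and the yellow collar at about (308,222). Next I'll measure these precisely.

```bash
cat >> h.py <<'E'
def collar_center(p):
    h=cv2.cvtColor(p["pixels"],cv2.COLOR_BGR2HSV)
    m=cv2.inRange(h,(15,150,120),(35,255,255))
    return m
E
python3 - <<'E'
from h import *
s=sense();p=capture("wrist");im=p["pixels"]
E=np.array(s["eef_pos"])
# ring: bright
g=im.min(2);m=(g>195).astype(np.uint8);m[:270]=0;m[:, :285]=0;m[:,347:]=0
n,l,st,ce=cv2.connectedComponentsWithStats(m)
i=1+np.argmax(st[1:,4]);print("ring",st[i],ce[i])
c,_=cv2.findContours((l==i).astype(np.uint8),cv2.RETR_CCOMP,cv2.CHAIN_APPROX_NONE)
for k in c:
    if len(k)>20:
        e=cv2.fitEllipse(k);print(" ell",np.round(e[0],1),np.round(e[1],1),"rel",(onz(p,e[0],E[2]-10.5,s)-E).round(1))
m=collar_center(p);m[:,:280]=0;m[:,340:]=0
c,_=cv2.findContours(m,cv2.RETR_EXTERNAL,cv2.CHAIN_APPROX_NONE)
k=max(c,key=cv2.contourArea);e=cv2.fitEllipse(cv2.convexHull(k));print("collar",np.round(e[0],1),np.round(e[1],1),onz(p,e[0],80,s).round(1))
h=cv2.cvtColor(im,cv2.COLOR_BGR2HSV);m=cv2.inRange(h,(2,150,90),(14,255,255));m[:,:280]=0;m[:,340:]=0;m[:225]=0;m[290:]=0
ys,xs=np.nonzero(m)
for r in range(ys.max()-12,ys.max()+1,2): print(r,xs[ys==r].min(),xs[ys==r].max(),end=" | ")
for v in (ys.max()-2,): print("tip",onz(p,(xs[ys>ys.max()-5].mean(),v),154,s).round(1))
cv2.imwrite("pics/c2.png",cv2.resize(im[200:350,240:390],None,fx=4,fy=4,interpolation=cv2.INTER_CUBIC))
E
```

```text
ring [ 291  289   49   55 1535] [314.88925081 315.4781759 ]
 ell [314.8 315. ] [50.4 53.6] rel [  1.2  -1.5 -10.5]
 ell [315.2 313.9] [26.2 32.3] rel [  1.7  -1.5 -10.5]
collar [307.1 221.6] [42.3 43.8] [591.5 159.1  80. ]
251 299 312 | 253 299 311 | 255 299 311 | 257 299 311 | 259 299 311 | 261 300 310 | 263 304 307 | tip [590.3 158.5 154. ]
```

View pics/c2.png

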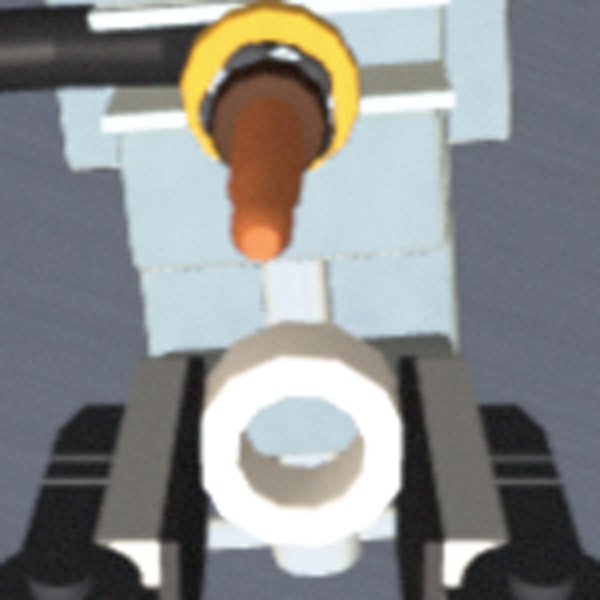

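The crop shows the tip face at about (305.8,260) and the ring's top centre at about (315.5,312.8). To cancel any camera bias, I'll bring the ring top level with the tip, 32 mm beside it, and measure the difference at equal depth.

Request:
{"method": "drive_tool", "body": {
  "commands": "-0.16 0.02 -0.1 0 0 0 10;-0.16 0.02 -0.26 0 0 0 10;0 0 -0.2 0 0 0 10;0 0 0 0 0 0 10;0 0 0 0 0 0 10"
}}

```text
time_s: 6.45
eef_pos: [557.9, 159.2, 164.2]
ee_rot: [-0.0, 0.987, 0.161, -0.0]
force: [-0.5, -0.6, 1.0]
grip_width: 0.229
grip_force: 29.5
```

Run:
```python
from h import *
s=sense();p=capture("wrist");im=p["pixels"]
E=np.array(s["eef_pos"]);print(E)
print("preds tip",proj(p,[591.7,158.5,154],s),"ring",proj(p,E+[2,-1.5,-10.5],s))
h=cv2.cvtColor(im,cv2.COLOR_BGR2HSV);m=cv2.inRange(h,(2,150,90),(14,255,255));m[:,:270]=0;m[:,350:]=0;m[300:]=0
ys,xs=np.nonzero(m);print(ys.min(),ys.max(),xs.min(),xs.max())
cv2.imwrite("pics/c3.png",cv2.resize(im[200:350,240:390],None,fx=4,fy=4,interpolation=cv2.INTER_CUBIC))
```

```text
[557.93523518 159.16309649 164.18664545]
preds tip [340.40099536 241.31097896] ring [315.38968987 313.1495188 ]
200 249 319 348
```

View pics/c3.png

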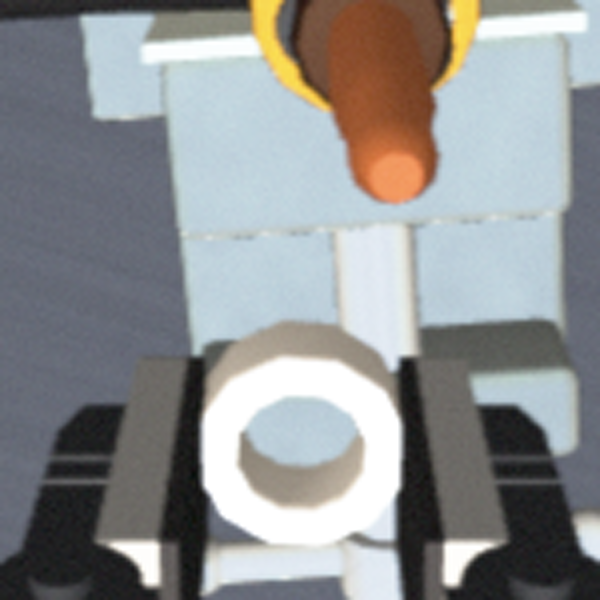

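Tip face centre is at (339.5,244.5) and ring top centre at (315.5,312.5), both at the same depth.

Run:
```python
from h import *
s=sense();p=capture("wrist");E=np.array(s["eef_pos"])
a=onz(p,(339.5,244.5),154,s);b=onz(p,(315.5,312.5),E[2]-10.5,s);print(a,b,a-b,"target E",E+a-b)
```

```text
[590.77899623 158.31083287 154.        ] [560.92816938 157.81882443 154.69595924] [29.85082686  0.49200844 -0.69595924] target E [588.46979815 159.75797994 164.5       ]
```

Request:
{"method": "drive_tool", "body": {
  "commands": "0 0 0.2 0 0 0 10;0.15 0.003 0 0 0 0 10;0.149 0.002 0 0 0 0 10;0 0 0 0 0 0 10;0 0 -0.06 0 0 0 10;0 0 -0.06 0 0 0 10;0 0 -0.06 0 0 0 10;0 0 -0.06 0 0 0 10;0 0 -0.06 0 0 0 10;0 0 0 0 0 0 10"
}}

```text
time_s: 7.38
eef_pos: [587.4, 160.1, 152.8]
ee_rot: [-0.0, 0.987, 0.162, -0.001]
force: [1.2, -0.0, -0.2]
grip_width: 0.23
grip_force: 29.5
```

Run:
```python
from h import *
s=sense();p=capture("wrist");im=p["pixels"]
print(s["eef_pos"],s["force"],s["wrist_torque"])
q=capture("side")["pixels"][150:250,240:350]
r=capture("scene")["pixels"][190:290,390:500]
cv2.imwrite("pics/c4.png",np.hstack([cv2.resize(im[220:340,255:375],(400,400),interpolation=cv2.INTER_CUBIC),cv2.resize(q,(400,400)),]))
```

```text
[587.4022709  160.07152149 152.77021469] [ 1.197334   -0.01726349 -0.19135775] [ 0.0465315  -0.14067565 -0.0470208 ]
```

View pics/c4.png

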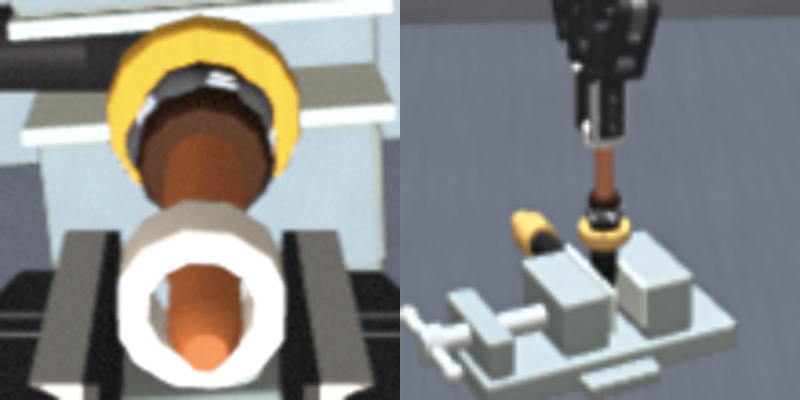

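The crop shows the ring threaded on the tip and centred side to side, with no contact force. I'll keep lowering.

Request:
{"method": "drive_tool", "body": {
  "commands": "0.005 0 -0.03 0 0 0 10;0 0 -0.04 0 0 0 10;0 0 -0.04 0 0 0 10;0 0 -0.04 0 0 0 10;0 0 0 0 0 0 10"
}}

```text
time_s: 7.95
eef_pos: [588.2, 160.1, 138.1]
ee_rot: [-0.0, 0.987, 0.162, -0.0]
force: [1.1, 0.4, -0.5]
grip_width: 0.232
grip_force: 29.5
```

Request:
{"method": "drive_tool", "body": {
  "commands": "0 0 -0.05 0 0 0 10;0 0 -0.05 0 0 0 10;0 0 -0.05 0 0 0 10;0 0 0 0 0 0 10;0 0 0 0 0 0 10"
}}

```text
time_s: 8.37
eef_pos: [588.2, 160.0, 123.7]
ee_rot: [-0.0, 0.987, 0.162, -0.0]
force: [-0.2, -0.4, -0.3]
grip_width: 0.232
grip_force: 29.5
```

Request:
{"method": "drive_tool", "body": {
  "commands": "0 0 -0.015 0 0 0 10;0 0 0 0 0 0 10;0 0 0 0 0 0 45;0 0 0 0 0 0 45;0 0 0 0 0 0 45;0 0 0.1 0 0 0 45;0 0 0.3 0 0 0 45;0 0 0.35 0 0 0 45;0 0 0.1 0 0 0 45;0 0 0 0 0 0 45"
}}

```text
time_s: 9.2
eef_pos: [589.5, 160.2, 211.8]
ee_rot: [0.0, 0.987, 0.162, 0.004]
force: [0.1, 1.1, -0.2]
grip_width: 0.451
grip_force: 0.0
```

Run:
```python
from h import *
s=sense();print(s["eef_pos"])
p=capture("wrist");im=p["pixels"]
q=capture("side")["pixels"][160:240,250:340]
cv2.imwrite("pics/c5.png",np.hstack([cv2.resize(im[180:300,250:370],(400,400),interpolation=cv2.INTER_CUBIC),cv2.resize(q,(400,400))]))
```

```text
[589.45866714 160.22055483 211.81662896]
```

View pics/c5.png

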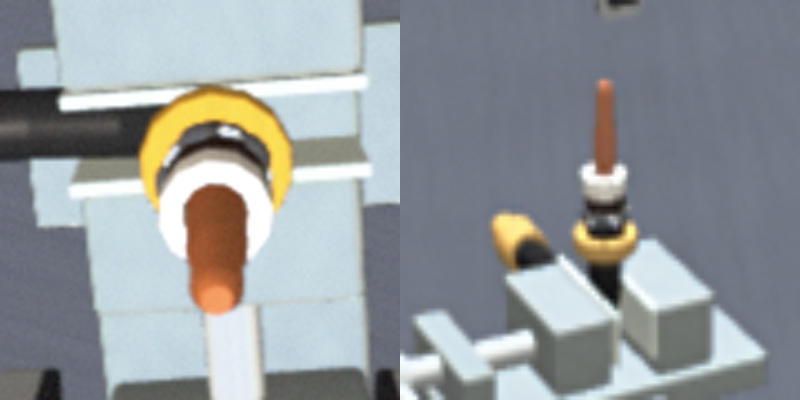

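The ring sits on the seat in both views. Next is the diffuser.

Request:
{"method": "drive_tool", "body": {
  "commands": "-0.105 -0.306 -0.04 0 0 0 55;-0.105 -0.306 -0.04 0 0 0 55;-0.105 -0.306 -0.04 0 0 0 55;-0.105 -0.306 -0.04 0 0 0 55;-0.105 -0.306 -0.04 0 0 0 55;-0.105 -0.306 -0.04 0 0 0 55;-0.105 -0.306 -0.04 0 0 0 55;-0.105 -0.306 -0.04 0 0 0 55;-0.105 -0.306 -0.04 0 0 0 55;-0.105 -0.306 -0.04 0 0 0 55;-0.105 -0.306 -0.04 0 0 0 55;-0.105 -0.306 -0.04 0 0 0 55;-0.105 -0.306 -0.04 0 0 0 55;-0.105 -0.306 -0.04 0 0 0 55;-0.105 -0.306 -0.04 0 0 0 55;0 0 0 0 0 0 55;0 0 0 0 0 0 55"
}}

```text
time_s: 10.72
eef_pos: [429.7, -299.4, 146.1]
ee_rot: [-0.001, 0.987, 0.16, -0.001]
force: [-0.3, 0.7, 0.1]
grip_width: 0.552
grip_force: 0.0
```

Run:
```python
from h import *
s=sense();p=capture("wrist");E=np.array(s["eef_pos"]);print(E)
for b in boxes_of(p,"diffuser"): print(b["position"],b["confidence"],onz(p,b["position"],13,s).round(1))
print("pred",proj(p,[431,-299,11],s))
m=collar_center(p);n,l,st,ce=cv2.connectedComponentsWithStats(m)
for i in range(1,n):
    if st[i,4]>40: print(st[i],ce[i].round(1))
h=cv2.cvtColor(p["pixels"],cv2.COLOR_BGR2HSV);m=cv2.inRange(h,(10,80,60),(40,255,255))
n,l,st,ce=cv2.connectedComponentsWithStats(m)
for i in range(1,n):
    if st[i,4]>100: print("b",st[i],ce[i].round(1),onz(p,ce[i],13,s).round(1))
```

```text
[ 429.68854968 -299.42948062  146.0752784 ]
[319.5, 234.1] 0.67 [ 427.1 -305.3   13. ]
pred [312.82813726 225.58540549]
[ 460   38  180  324 7246] [557.7 210.1]
[301 212  26  31 467] [313.4 228.1]
b [ 416    0   81   36 1804] [447.8  13.4] [ 582.9 -333.7   13. ]
b [  449    13   191   351 16171] [559.1 203.9] [ 500.5 -455.4   13. ]
b [ 385  111   79   55 3405] [425.  137.1] [ 512.4 -349.6   13. ]
b [301 211  26  33 588] [313.5 227.5] [ 430.3 -299.7   13. ]
```

Request:
{"method": "drive_tool", "body": {
  "commands": "0.005 -0.003 -0.3 0 0 0 55;0 0 -0.3 0 0 0 55;0 0 -0.3 0 0 0 55;0 0 -0.2 0 0 0 55;0 0 -0.12 0 0 0 55;0 0 0 0 0 0 55;0 0 0 0 0 0 10;0 0 0 0 0 0 10;0 0 0 0 0 0 10;0 0 0 0 0 0 10;0 0 0 0 0 0 10;0 0 0 0 0 0 10",
  "force": 30
}}

```text
time_s: 11.82
eef_pos: [431.9, -299.3, 26.7]
ee_rot: [0.001, 0.987, 0.162, 0.001]
force: [1.0, 3.0, 6.5]
grip_width: 0.186
grip_force: 30.2
```

Request:
{"method": "drive_tool", "body": {
  "commands": "0 0 0.1 0 0 0 10;0 0 0.4 0 0 0 10;0 0 0.4 0 0 0 10;0 0 0.4 0 0 0 10;0.084 0.306 0.4 0 0 0 10;0.084 0.306 0.2 0 0 0 10;0.084 0.306 0 0 0 0 10;0.084 0.306 0 0 0 0 10;0.084 0.306 0 0 0 0 10;0.084 0.306 0 0 0 0 10;0.084 0.306 0 0 0 0 10;0.084 0.306 0 0 0 0 10;0.084 0.306 0 0 0 0 10;0.084 0.306 0 0 0 0 10;0.084 0.306 0 0 0 0 10;0.084 0.306 0 0 0 0 10;0.084 0.306 0 0 0 0 10;0.084 0.306 0 0 0 0 10;0.084 0.306 0 0 0 0 10;0 0 0 0 0 0 10"
}}

```text
time_s: 13.48
eef_pos: [555.9, 158.5, 208.9]
ee_rot: [-0.0, 0.987, 0.164, 0.001]
force: [0.7, 0.9, 0.6]
grip_width: 0.19
grip_force: 29.5
```

Request:
{"method": "drive_tool", "body": {
  "commands": "0 0 -0.3 0 0 0 10;0 0 -0.26 0 0 0 10;0 0 0 0 0 0 10;0 0 0 0 0 0 10"
}}

```text
time_s: 13.82
eef_pos: [555.4, 153.7, 152.5]
ee_rot: [0.0, 0.987, 0.162, -0.001]
force: [-0.3, -1.6, 1.1]
grip_width: 0.185
grip_force: 29.5
```

Run:
```python
from h import *
s=sense();p=capture("wrist");E=np.array(s["eef_pos"]);im=p["pixels"];print(E,s["force"],s["grip_width"])
print("tip pred",proj(p,[590.8,158.3,154],s),"dif pred",proj(p,E+[2.5,-1.5,-4.7],s))
m=collar_center(p)
h=cv2.cvtColor(im,cv2.COLOR_BGR2HSV);m=cv2.inRange(h,(15,60,60),(40,255,255));m[:265]=0;m[:,285:347]=m[:,285:347];m[:,:280]=0;m[:,352:]=0
ys,xs=np.nonzero(m);print(xs.min(),xs.max(),ys.min(),ys.max())
cv2.imwrite("pics/c6.png",cv2.resize(im[200:350,240:390],None,fx=4,fy=4,interpolation=cv2.INTER_CUBIC))
```

```text
[555.39289672 153.74105556 152.53128032] [-0.25769421 -1.58175027  1.11555743] 0.18543732586069991
tip pred [329.86417526 243.31324559] dif pred [315.82316144 319.59272953]
293 336 282 344
```

View pics/c6.png

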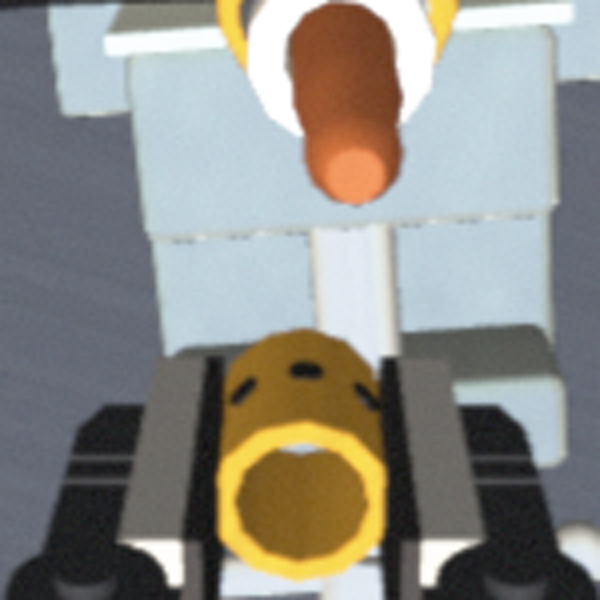

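This crop (my tenth and last picture) shows the diffuser held upright with its top centre at (315.5,325), and the tip face at (329,244.3).

Run:
```python
from h import *
s=sense();p=capture("wrist");E=np.array(s["eef_pos"]);print(E)
a=onz(p,(329,244.25),154,s)
for z in (-4.7,-3,-7):
    b=onz(p,(315.5,325),E[2]+z,s);print(a,(b-E).round(2),"move",(a-b).round(2))
```

```text
[556.14565699 153.83812809 153.8138159 ]
[590.69749586 158.36067736 154.        ] [ 0.23 -2.14 -4.7 ] move [34.32  6.66  4.89]
[590.69749586 158.36067736 154.        ] [ 1.2  -1.81 -3.  ] move [33.35  6.33  3.19]
[590.69749586 158.36067736 154.        ] [-1.07 -2.58 -7.  ] move [35.62  7.1   7.19]
```

Request:
{"method": "drive_tool", "body": {
  "commands": "0 0 0.36 0 0 0 10;0 0 0 0 0 0 10;0.17 0.033 0 0 0 0 10;0.173 0.033 0 0 0 0 10;0 0 0 0 0 0 10;0 0 0 0 0 0 10"
}}

```text
time_s: 14.42
eef_pos: [590.6, 160.6, 189.6]
ee_rot: [0.0, 0.987, 0.162, 0.001]
force: [-0.0, 0.2, -1.2]
grip_width: 0.188
grip_force: 29.5
```

Request:
{"method": "drive_tool", "body": {
  "commands": "0 0 -0.05 0 0 0 10;0 0 -0.05 0 0 0 10;0 0 -0.05 0 0 0 10;0 0 -0.05 0 0 0 10;0 0 0 0 0 0 10"
}}

```text
time_s: 14.83
eef_pos: [589.3, 160.7, 166.9]
ee_rot: [-0.0, 0.987, 0.162, -0.001]
force: [-0.8, 0.1, -1.0]
grip_width: 0.187
grip_force: 29.5
```

Request:
{"method": "drive_tool", "body": {
  "commands": "0 0 -0.04 0 0 0 10;0 0 -0.04 0 0 0 10;0 0 -0.03 0 0 0 10;0 0 0 0 0 0 10"
}}

```text
time_s: 15.17
eef_pos: [590.0, 160.7, 156.5]
ee_rot: [-0.0, 0.987, 0.162, -0.0]
force: [1.1, -0.2, -0.7]
grip_width: 0.186
grip_force: 29.5
```

Request:
{"method": "drive_tool", "body": {
  "commands": "0 0 -0.03 0 0 0 10;0 0 -0.03 0 0 0 10;0 0 -0.03 0 0 0 10;0 0 -0.02 0 0 0 10;0 0 0 0 0 0 10"
}}

```text
time_s: 15.58
eef_pos: [590.1, 160.8, 145.8]
ee_rot: [-0.0, 0.987, 0.162, 0.0]
force: [1.3, 0.2, -2.4]
grip_width: 0.19
grip_force: 29.5
```

Request:
{"method": "drive_tool", "body": {
  "commands": "0 0 -0.03 0 0 0 10;0 0 -0.03 0 0 0 10;0 0 0 0 0 0 10;0 0 0 0 0 0 10"
}}

```text
time_s: 15.92
eef_pos: [590.1, 160.7, 140.0]
ee_rot: [-0.0, 0.987, 0.162, 0.0]
force: [2.0, 0.3, -1.4]
grip_width: 0.187
grip_force: 29.4
```

Request:
{"method": "drive_tool", "body": {
  "commands": "0.005 0 -0.025 0 0 0 10;0 0 0 0 0 0 10;0 0 0 0 0 0 45;0 0 0 0 0 0 45;0 0 0 0 0 0 45;0 0 0.1 0 0 0 45;0 0 0.25 0 0 0 45;0 0 0.3 0 0 0 45;0 0 0.1 0 0 0 45;0 0 0 0 0 0 45"
}}

```text
time_s: 16.75
eef_pos: [591.5, 160.9, 216.2]
ee_rot: [0.0, 0.987, 0.162, 0.003]
force: [0.8, -0.1, 0.0]
grip_width: 0.45
grip_force: 0.0
```

Run:
```python
from h import *
s=sense();p=capture("wrist");E=np.array(s["eef_pos"]);im=p["pixels"];print(E)
h=cv2.cvtColor(im,cv2.COLOR_BGR2HSV);m=cv2.inRange(h,(15,100,60),(40,255,255))
n,l,st,ce=cv2.connectedComponentsWithStats(m)
for i in range(1,n):
    if st[i,4]>60: print("b",st[i],ce[i].round(1))
for z in (81,111,133): print(z,proj(p,[590.8,158.3,z],s).round(1),end=" ")
for n in ("side","scene"):
    p=capture(n);h=cv2.cvtColor(p["pixels"],cv2.COLOR_BGR2HSV);print(n,[(z,proj(p,[590.8,158.3,z]).round(0)) for z in (81,101,106,111,122,133,154)])
    for z in (86,91,96,101,104,106,108,111,115,119,122,126,130,133,136,140,145):
        u=proj(p,[590.8,158.3,z]).round().astype(int);print(z,h[u[1],u[0]],end=" ")
```

```text
[591.53672138 160.86984061 216.20528463]
b [291 207  46  37 642] [313.9 220.7]
b [ 155  208   48   30 1083] [179.4 223.1]
b [300 234  30  36 518] [314.2 248.2]
81 [315.1 230.7] 111 [315.2 244.2] 133 [315.3 256.2] side [(81, array([297., 206.])), (101, array([297., 198.])), (106, array([297., 196.])), (111, array([297., 194.])), (122, array([297., 190.])), (133, array([297., 185.])), (154, array([297., 176.]))]
86 [109  14 148] 91 [ 8 18 57] 96 [ 16  32 104] 101 [ 21  23 192] 104 [ 19  22 193] 106 [ 22  22 220] 108 [ 22  22 220] 111 [ 18 113 154] 115 [ 18 152 146] 119 [ 18 123  81] 122 [ 19 133 115] 126 [ 18 139 152] 130 [ 19 134 186] 133 [ 13 140 155] 136 [ 12 131 148] 140 [  8 113 135] 145 [  7 114 137] scene [(81, array([439., 259.])), (101, array([440., 252.])), (106, array([441., 250.])), (111, array([441., 248.])), (122, array([442., 244.])), (133, array([442., 240.])), (154, array([444., 232.]))]
86 [ 9 73 49] 91 [ 18  35 194] 96 [ 16  30 210] 101 [  0   0 255] 104 [ 19  35 235] 106 [ 18 183 166] 108 [ 18 191 160] 111 [ 18 181 145] 115 [ 18 179 147] 119 [ 18 186 167] 122 [ 19 183 209] 126 [ 18 176 233] 130 [  9 174 157] 133 [  9 173 156] 136 [ 10 174 157] 140 [  9 176 165] 145 [  9 177 176]
```

The side-view profile reads white from 101 to 110 mm and brass from 111 to 132 mm, so both parts are seated. Now the nozzle.

Request:
{"method": "drive_tool", "body": {
  "commands": "0 -0.315 0 0 0 0 65;0 -0.315 0 0 0 0 65;0 -0.315 0 0 0 0 65;0 -0.315 0 0 0 0 65;0 -0.315 0 0 0 0 65;0 -0.315 0 0 0 0 65;0 -0.315 0 0 0 0 65;0 -0.315 0 0 0 0 65;0 -0.315 0 0 0 0 65;0 -0.315 0 0 0 0 65;0 -0.315 0 0 0 0 65;0 -0.315 0 0 0 0 65;0 -0.315 0 0 0 0 65;0 0 0 0 0 0 65;0 0 0 0 0 0 65;0 0 0 0 0 0 65"
}}

```text
time_s: 18.23
eef_pos: [590.2, -248.1, 211.4]
ee_rot: [-0.001, 0.987, 0.162, -0.001]
force: [0.5, 0.2, 0.2]
grip_width: 0.652
grip_force: 0.0
```

Run:
```python
from h import *
s=sense();p=capture("wrist");E=np.array(s["eef_pos"]);im=p["pixels"];print(E)
for b in boxes_of(p,"nozzle"): print(b["position"],b["confidence"],onz(p,b["position"],45,s).round(1))
print("pred top",proj(p,[591.8,-249,76],s),"bot",proj(p,[591.8,-249,0],s))
h=cv2.cvtColor(im,cv2.COLOR_BGR2HSV);m=cv2.inRange(h,(3,120,60),(14,255,255))
n,l,st,ce=cv2.connectedComponentsWithStats(m)
for i in range(1,n):
    if st[i,4]>300: print("b",st[i],ce[i].round(1))
# bright rim
m2=((im[:,:,2]>235)&(h[:,:,1]>80)&(h[:,:,0]<16)).astype(np.uint8)
n,l,st,ce=cv2.connectedComponentsWithStats(m2)
for i in range(1,n):
    if st[i,4]>60:
        c=st[i,:2]+(st[i,2:4]-1)/2;print("rim",st[i],c,onz(p,c,76,s).round(1))
```

```text
[ 590.23170742 -248.14774175  211.41296937]
[376.4, 323.4] 0.96 [ 516.7 -330.9   45. ]
[326.3, 216.8] 0.78 [ 593.1 -258.3   45. ]
[461.1, 169.2] 0.74 [ 661.2 -343.1   45. ]
[408.1, 245.7] 0.56 [ 591.4 -329.    45. ]
pred top [314.50798039 225.65085449] bot [314.76446535 201.97056188]
b [ 429  147   70   48 2430] [463.4 170.3]
b [ 304  187   38   55 1693] [322.3 214.2]
b [ 381  219   53   61 2076] [407.2 249.1]
b [ 463  240  102  127 2559] [516.2 300.1]
b [ 362  294   29   71 1176] [375.4 325. ]
rim [464 161  34  34 441] [480.5 177.5] [ 660.7 -345.6   76. ]
rim [307 210  33  32 388] [323.  225.5] [ 593.8 -254.7   76. ]
rim [537 249  17  23  66] [545. 260.] [ 621.  -417.2   76. ]
rim [402 250  31  29 345] [417. 264.] [ 588.1 -329.8   76. ]
rim [472 317  28  46 182] [485.5 339.5] [ 546.5 -406.1   76. ]
rim [376 343  13  22 103] [382.  353.5] [ 508.4 -333.9   76. ]
```

The rim gives the leftmost nozzle at about (593.8,-254.7). I'll descend and grip it on the straight part.

Request:
{"method": "drive_tool", "body": {
  "commands": "0.03 -0.055 -0.35 0 0 0 65;0 0 -0.35 0 0 0 65;0 0 -0.35 0 0 0 65;0 0 -0.3 0 0 0 65;0 0 -0.26 0 0 0 65;0 0 -0.104 0 0 0 65;0 0 0 0 0 0 65;0 0 0 0 0 0 65;0 0 0 0 0 0 15;0 0 0 0 0 0 15;0 0 0 0 0 0 15;0 0 0 0 0 0 15;0 0 0 0 0 0 15;0 0 0 0 0 0 15",
  "force": 60
}}

```text
time_s: 19.5
eef_pos: [594.3, -254.6, 43.5]
ee_rot: [0.001, 0.987, 0.162, 0.001]
force: [-0.4, 1.6, 6.0]
grip_width: 0.342
grip_force: 59.1
```

Request:
{"method": "drive_tool", "body": {
  "commands": "0 0 0.1 0 0 0 15;0 0 0.35 0 0 0 15;0 0 0.35 0 0 0 15;0 0 0.35 0 0 0 15;0 0 0.35 0 0 0 15;0 0 0.25 0 0 0 15;-0.036 0.31 0 0 0 0 15;-0.036 0.31 0 0 0 0 15;-0.036 0.31 0 0 0 0 15;-0.036 0.31 0 0 0 0 15;-0.036 0.31 0 0 0 0 15;-0.036 0.31 0 0 0 0 15;-0.036 0.31 0 0 0 0 15;-0.036 0.31 0 0 0 0 15;-0.036 0.31 0 0 0 0 15;-0.036 0.31 0 0 0 0 15;-0.036 0.31 0 0 0 0 15;-0.036 0.31 0 0 0 0 15;-0.036 0.31 0 0 0 0 15;0 0 0 0 0 0 15"
}}

```text
time_s: 21.17
eef_pos: [545.5, 153.3, 217.3]
ee_rot: [-0.001, 0.986, 0.164, 0.0]
force: [0.5, 0.5, -1.2]
grip_width: 0.342
grip_force: 59.9
```

Request:
{"method": "drive_tool", "body": {
  "commands": "0 0 0 0 0 0 15;0 0 -0.3 0 0 0 15;0 0 -0.3 0 0 0 15;0 0 -0.3 0 0 0 15;0 0 0 0 0 0 15;0 0 0 0 0 0 15;0 0 0 0 0 0 15"
}}

```text
time_s: 21.75
eef_pos: [547.9, 148.2, 128.5]
ee_rot: [0.0, 0.987, 0.161, 0.002]
force: [0.2, 0.3, -1.2]
grip_width: 0.342
grip_force: 60.0
```

Run:
```python
from h import *
s=sense();p=capture("wrist");E=np.array(s["eef_pos"]);im=p["pixels"];print(E,s["force"])
cv2.imwrite("pics/w9.png",im)
print("tip pred",proj(p,[590.75,158.3,154],s),"mouth pred",proj(p,E+[0,-2,32.5],s))
h=cv2.cvtColor(im,cv2.COLOR_BGR2HSV)
m2=((im[:,:,2]>225)&(h[:,:,1]>80)&(h[:,:,0]<16)).astype(np.uint8)
n,l,st,ce=cv2.connectedComponentsWithStats(m2)
for i in range(1,n):
    if st[i,4]>30:
        k,_=cv2.findContours((l==i).astype(np.uint8),cv2.RETR_EXTERNAL,cv2.CHAIN_APPROX_NONE)
        e=cv2.fitEllipse(k[0]) if len(k[0])>5 else None
        print("rim",st[i],ce[i].round(1),e and np.round(e[0],1),e and np.round(e[1],1), (onz(p,e[0],E[2]+32.5,s)).round(2),onz(p,e[0],154,s).round(2))
```

```text
[547.85160237 148.22127896 128.50029881] [ 0.20296276  0.33191054 -1.24727087]
tip pred [323.20995513 240.65098561] mouth pred [315.09998868 392.33990167]
rim [313 233  18  17 235] [321.2 240.5] [321.2 240.5] [15.9 17. ] [592.76 159.69 161.  ] [590.61 158.83 154.  ]
rim [ 277  358   78   66 2017] [315.6 389.2] [315.7 390.1] [64.3 77.4] [548.68 146.3  161.  ] [543.18 144.42 154.  ]
```

Request:
{"method": "drive_tool", "body": {
  "commands": "0 0 0.28 0 0 0 15;0 0 0.3 0 0 0 15;0 0 0.2 0 0 0 15;0 0 0 0 0 0 15;0.14 0.041 0 0 0 0 15;0.14 0.041 0 0 0 0 15;0.14 0.04 0 0 0 0 15;0 0 0 0 0 0 15;0 0 0 0 0 0 15"
}}

```text
time_s: 22.55
eef_pos: [588.7, 160.9, 204.3]
ee_rot: [0.0, 0.987, 0.162, 0.0]
force: [-0.3, 0.0, -1.5]
grip_width: 0.348
grip_force: 60.0
```

Request:
{"method": "drive_tool", "body": {
  "commands": "0 0 -0.05 0 0 0 15;0 0 -0.08 0 0 0 15;0 0 -0.08 0 0 0 15;0 0 -0.05 0 0 0 15;0 0 0 0 0 0 15"
}}

```text
time_s: 22.97
eef_pos: [587.9, 160.8, 176.6]
ee_rot: [-0.0, 0.987, 0.162, -0.001]
force: [-0.5, 0.2, -2.0]
grip_width: 0.344
grip_force: 60.0
```

Request:
{"method": "drive_tool", "body": {
  "commands": "0.013 -0.003 0.02 0 0 0 15;0 0 0 0 0 0 15;0 0 0 0 0 0 15"
}}

```text
time_s: 23.22
eef_pos: [590.3, 160.6, 180.8]
ee_rot: [0.0, 0.987, 0.162, 0.001]
force: [0.6, -0.2, -2.0]
grip_width: 0.342
grip_force: 60.0
```

Run:
```python
from h import *
s=sense();p=capture("wrist");E=np.array(s["eef_pos"]);im=p["pixels"];print(E,s["force"])
h=cv2.cvtColor(im,cv2.COLOR_BGR2HSV)
m2=((im[:,:,2]>225)&(h[:,:,1]>80)&(h[:,:,0]<16)).astype(np.uint8)
n,l,st,ce=cv2.connectedComponentsWithStats(m2)
for i in range(1,n):
    if st[i,4]>30:
        k,_=cv2.findContours((l==i).astype(np.uint8),cv2.RETR_EXTERNAL,cv2.CHAIN_APPROX_NONE)
        e=cv2.fitEllipse(k[0]);print(st[i],np.round(e[0],1),np.round(e[1],1),onz(p,e[0],E[2]+32.5,s).round(2))
# side-view check of the diffuser/nozzle axes
p=capture("side");im=p["pixels"];print("axis",[proj(p,[590.7,158.4,z]).round(1) for z in (106,154,200)])
h=cv2.cvtColor(im,cv2.COLOR_BGR2HSV)
for y in range(165,201,2):
    x=np.nonzero((h[y,270:325,1]>90)&(h[y,270:325,0]<25)&(h[y,270:325,2]>60))[0]+270
    w=np.nonzero((h[y,285:312,1]<60)&(h[y,285:312,2]>180))[0]+285
    print(y,(x.min(),x.max(),(x.min()+x.max())/2) if len(x) else "", (w.min(),w.max()) if len(w) else "")
```

```text
[590.30140289 160.61762074 180.83127031] [ 0.55332293 -0.23481257 -2.03170247]
[ 277  357   79   67 2076] [315.7 390. ] [64.7 77.7] [591.22 158.72 213.33]
axis [array([296.7, 196.4]), array([296.6, 176.4]), array([296.4, 156.6])]
165 (np.int64(289), np.int64(293), np.float64(291.0)) 
167 (np.int64(289), np.int64(293), np.float64(291.0)) 
169 (np.int64(289), np.int64(293), np.float64(291.0)) 
171 (np.int64(289), np.int64(293), np.float64(291.0)) 
173 (np.int64(289), np.int64(293), np.float64(291.0)) 
175 (np.int64(289), np.int64(294), np.float64(291.5)) 
177 (np.int64(289), np.int64(301), np.float64(295.0)) 
179 (np.int64(289), np.int64(301), np.float64(295.0)) 
181 (np.int64(289), np.int64(301), np.float64(295.0)) 
183 (np.int64(290), np.int64(301), np.float64(295.5)) 
185 (np.int64(292), np.int64(299), np.float64(295.5)) 
187 (np.int64(292), np.int64(299), np.float64(295.5)) 
189 (np.int64(292), np.int64(298), np.float64(295.0)) 
191 (np.int64(292), np.int64(298), np.float64(295.0)) 
193 (np.int64(293), np.int64(298), np.float64(295.5)) (np.int64(291), np.int64(300))
195  (np.int64(291), np.int64(300))
197  (np.int64(292), np.int64(299))
199  (np.int64(295), np.int64(297))
```

Request:
{"method": "drive_tool", "body": {
  "commands": "0 0 -0.03 0 0 0 15;0 0 -0.03 0 0 0 15;0 0 -0.03 0 0 0 15;0 0 -0.03 0 0 0 15;0 0 0 0 0 0 15;0 0 0 0 0 0 15"
}}

```text
time_s: 23.82
eef_pos: [589.9, 160.6, 168.0]
ee_rot: [-0.0, 0.987, 0.162, -0.0]
force: [0.2, -0.8, -1.6]
grip_width: 0.345
grip_force: 60.0
```

Request:
{"method": "drive_tool", "body": {
  "commands": "0 0 -0.03 0 0 0 15;0 0 -0.03 0 0 0 15;0 0 -0.02 0 0 0 15;0 0 0 0 0 0 15;0 0 0 0 0 0 15"
}}

```text
time_s: 24.23
eef_pos: [590.0, 160.6, 160.2]
ee_rot: [-0.0, 0.987, 0.162, -0.0]
force: [-0.3, 0.6, -2.5]
grip_width: 0.343
grip_force: 60.0
```

Request:
{"method": "drive_tool", "body": {
  "commands": "0 0 -0.02 0 0 0 15;0 0 -0.02 0 0 0 15;0 0 -0.02 0 0 0 15;0 0 -0.02 0 0 0 15;0 0 0 0 0 0 15;0 0 0 0 0 0 15"
}}

```text
time_s: 24.73
eef_pos: [590.0, 160.6, 152.1]
ee_rot: [-0.0, 0.987, 0.162, -0.0]
force: [0.0, -0.9, -1.5]
grip_width: 0.338
grip_force: 60.0
```

Request:
{"method": "drive_tool", "body": {
  "commands": "0 0 -0.02 0 0 0 15;0 0 -0.02 0 0 0 15;0 0 -0.02 0 0 0 15;0 0 -0.02 0 0 0 15;0 0 -0.02 0 0 0 15;0 0 -0.02 0 0 0 15;0 0 0 0 0 0 15;0 0 0 0 0 0 15"
}}

```text
time_s: 25.4
eef_pos: [590.1, 160.6, 140.1]
ee_rot: [0.0, 0.987, 0.162, -0.0]
force: [1.4, -0.6, -3.2]
grip_width: 0.341
grip_force: 60.0
```

Request:
{"method": "drive_tool", "body": {
  "commands": "0 0 -0.02 0 0 0 15;0 0 -0.02 0 0 0 15;0 0 -0.02 0 0 0 15;0 0 -0.02 0 0 0 15;0 0 -0.02 0 0 0 15;0 0 -0.02 0 0 0 15;0 0 0 0 0 0 15;0 0 0 0 0 0 15",
  "force": 80
}}

```text
time_s: 26.07
eef_pos: [590.4, 160.5, 128.4]
ee_rot: [0.0, 0.987, 0.162, 0.001]
force: [2.7, -1.7, -0.2]
grip_width: 0.34
grip_force: 79.6
```

Request:
{"method": "drive_tool", "body": {
  "commands": "0 0 -0.02 0 0 0 15;0 0 -0.02 0 0 0 15;0 0 -0.02 0 0 0 15;0 0 -0.02 0 0 0 15;0 0 0 0 0 0 15;0 0 0 0 0 0 15"
}}

```text
time_s: 26.57
eef_pos: [590.7, 160.7, 124.3]
ee_rot: [0.0, 0.987, 0.162, 0.002]
force: [-7.9, -3.1, 27.8]
grip_width: 0.341
grip_force: 82.9
```

Run:
```python
from h import *
s=sense();p=capture("wrist");E=np.array(s["eef_pos"]);im=p["pixels"];print(E,s["force"])
h=cv2.cvtColor(im,cv2.COLOR_BGR2HSV)
m2=((im[:,:,2]>225)&(h[:,:,1]>80)&(h[:,:,0]<16)).astype(np.uint8)
n,l,st,ce=cv2.connectedComponentsWithStats(m2)
for i in range(1,n):
    if st[i,4]>30:
        k,_=cv2.findContours((l==i).astype(np.uint8),cv2.RETR_EXTERNAL,cv2.CHAIN_APPROX_NONE)
        e=cv2.fitEllipse(k[0]);print(st[i],np.round(e[0],1),np.round(e[1],1))
p=capture("side");h=cv2.cvtColor(p["pixels"],cv2.COLOR_BGR2HSV)
print([(z,proj(p,[590.7,158.4,z]).round(1)) for z in (72,81,101,157)])
for y in range(170,216): print(y,h[y,295],end=" ")
```

```text
[590.71174318 160.74886603 124.31396585] [-7.9429078  -3.08129206 27.77516153]
[ 276  357   79   67 2079] [315.5 389.8] [65.  77.8]
[307 379  17  13 172] [314.9 384.8] [12.4 15.7]
[(72, array([296.8, 210. ])), (81, array([296.8, 206.4])), (101, array([296.7, 198.4])), (157, array([296.6, 175.2]))]
170 [105  20  50] 171 [120  17  46] 172 [110  35  44] 173 [111  42  43] 174 [111  43  42] 175 [103  50  36] 176 [102  69  37] 177 [99 51 35] 178 [98 57 36] 179 [100  59  39] 180 [103  41  56] 181 [103  53  43] 182 [100  19  40] 183 [80  8 94] 184 [ 80   6 129] 185 [ 80   6 135] 186 [ 70   6 133] 187 [ 70   6 134] 188 [ 75   8 134] 189 [ 70   6 130] 190 [ 70   6 129] 191 [ 75   8 130] 192 [ 70   6 129] 193 [ 75   4 129] 194 [ 75   8 129] 195 [ 80   6 128] 196 [ 83   8 129] 197 [ 70   6 127] 198 [ 12  42 133] 199 [ 10 109 138] 200 [  9 138 139] 201 [ 10 138 139] 202 [  9 137 140] 203 [  9 136 139] 204 [ 10 138 139] 205 [ 10 136 139] 206 [  9 140 138] 207 [  9 138 137] 208 [ 10 137 143] 209 [ 17 138 166] 210 [ 19 139 162] 211 [ 19 139 160] 212 [ 18 131 109] 213 [16 81 47] 214 [110  29  26] 215 [135  20  26]
```

The nozzle has bottomed: its rear end is at 80.8 mm, the force reads 28 N, and it hasn't slipped in the grip. I'll ease off, release and retreat.

Request:
{"method": "drive_tool", "body": {
  "commands": "0 0 0.04 0 0 0 15;0 0 0 0 0 0 60;0 0 0 0 0 0 60;0 0 0 0 0 0 60;0 0 0 0 0 0 60;0 0 0.1 0 0 0 60;0 0 0.3 0 0 0 60;0 0 0.3 0 0 0 60;0 0 0.2 0 0 0 60;0 0 0 0 0 0 60;0 0 0 0 0 0 60"
}}

```text
time_s: 27.58
eef_pos: [590.2, 160.7, 215.5]
ee_rot: [0.0, 0.987, 0.162, 0.001]
force: [0.6, 0.5, -0.4]
grip_width: 0.598
grip_force: 0.0
```

Run:
```python
from h import *
s=sense();print(s["eef_pos"],s["force"])
p=capture("side");h=cv2.cvtColor(p["pixels"],cv2.COLOR_BGR2HSV)
for y in (168,170,172,173,174,175,176,178,180,190,205,206,207,208,209,210,211,212): print(y,h[y,295],end=" ")
p=capture("wrist");im=p["pixels"];s=sense();print("\nmouth@157",proj(p,[590.7,158.4,157],s),"@161",proj(p,[590.7,158.4,161],s))
h=cv2.cvtColor(im,cv2.COLOR_BGR2HSV)
m2=((im[:,:,2]>225)&(h[:,:,1]>80)&(h[:,:,0]<16)).astype(np.uint8)
n,l,st,ce=cv2.connectedComponentsWithStats(m2)
for i in range(1,n):
    if st[i,4]>30:
        k,_=cv2.findContours((l==i).astype(np.uint8),cv2.RETR_EXTERNAL,cv2.CHAIN_APPROX_NONE)
        e=cv2.fitEllipse(k[0]);print(st[i],np.round(e[0],1),np.round(e[1],1),onz(p,e[0],157,s).round(1))
```

```text
[590.23609803 160.71995955 215.51121692] [ 0.62428454  0.4881084  -0.41854203]
168 [108  35 130] 170 [108  43 131] 172 [  6  65 184] 173 [  9 114 174] 174 [  9 137 138] 175 [  9 134 164] 176 [  9 131 220] 178 [ 10 138 155] 180 [  9 138 153] 190 [  9 136 142] 205 [ 10 139 138] 206 [  9 142 133] 207 [ 11 136 144] 208 [ 19 128 237] 209 [ 18 133 197] 210 [ 18 139 160] 211 [ 18 139 160] 212 [ 18 133 109] 
mouth@157 [316.1092621 270.3276523] @161 [316.12915349 273.44529919]
[293 252  45  42 751] [315.2 272.6] [40.6 44.3] [589.4 158.5 157. ]
[311 264   9   9  64] [315.1 267.9] [7.9 8.6] [591.8 159.4 157. ]
```

The nozzle may have been dragged up about a millimetre on release, so I'll press its mouth with the shut fingertips. That both checks the height and makes sure it is home.

Request:
{"method": "drive_tool", "body": {
  "commands": "0 -0.01 0 0 0 0 0;0 -0.01 0 0 0 0 0;0 0 0 0 0 0 0;0 0 0 0 0 0 0;0 0 0 0 0 0 0;0 0 -0.15 0 0 0 0;0 0 -0.15 0 0 0 0;0 0 -0.08 0 0 0 0;0 0 0 0 0 0 0;0 0 0 0 0 0 0",
  "force": 30
}}

```text
time_s: 28.52
eef_pos: [590.1, 158.6, 176.5]
ee_rot: [-0.0, 0.987, 0.162, -0.0]
force: [-0.2, 0.1, 0.8]
grip_width: 0.003
grip_force: 0.0
```

Request:
{"method": "drive_tool", "body": {
  "commands": "0 0 -0.02 0 0 0 0;0 0 -0.02 0 0 0 0;0 0 0 0 0 0 0;0 0 0 0 0 0 0"
}}

```text
time_s: 28.85
eef_pos: [590.7, 158.7, 173.5]
ee_rot: [0.0, 0.987, 0.162, 0.001]
force: [0.8, 0.4, 5.8]
grip_width: -0.004
grip_force: 2.6
```

Request:
{"method": "drive_tool", "body": {
  "commands": "0 0 -0.02 0 0 0 0;0 0 -0.02 0 0 0 0;0 0 0 0 0 0 0;0 0 0 0 0 0 0"
}}

```text
time_s: 29.18
eef_pos: [591.8, 158.7, 173.1]
ee_rot: [0.001, 0.987, 0.162, 0.004]
force: [-3.3, -1.6, 26.2]
grip_width: -0.003
grip_force: 12.5
```

It holds firm at 26 N with the mouth at about 156 to 157 mm, so the nozzle is home. I'll retreat and hand in.

Request:
{"method": "drive_tool", "body": {
  "commands": "0 0 0.1 0 0 0 0;0 0 0.3 0 0 0 0;0 0 0.3 0 0 0 0;0 0 0.2 0 0 0 0;0 0 0 0 0 0 0;0 0 0 0 0 0 0"
}}

```text
time_s: 29.68
eef_pos: [590.1, 158.7, 258.9]
ee_rot: [0.0, 0.987, 0.162, 0.001]
force: [0.8, 0.0, -1.1]
grip_width: 0.001
grip_force: 0.0
```

Run:
```python
from h import *
s=sense();p=capture("wrist");print(s["eef_pos"],s["force"])
im=p["pixels"];h=cv2.cvtColor(im,cv2.COLOR_BGR2HSV)
m2=((im[:,:,2]>225)&(h[:,:,1]>80)&(h[:,:,0]<16)).astype(np.uint8)
n,l,st,ce=cv2.connectedComponentsWithStats(m2)
print([(st[i].tolist(),onz(p,st[i,:2]+st[i,2:4]/2,157,s).round(1)) for i in range(1,n) if st[i,4]>30])
print(finish_job())
```

```text
[590.08782628 158.6671443  258.8580639 ] [ 0.79967459  0.0173954  -1.08916441]
[([294, 224, 37, 36, 527], array([590.8, 158.5, 157. ])), ([308, 238, 8, 7, 48], array([591. , 158.9, 157. ]))]
the job is handed in; nothing more can be done
None
```

The ring, diffuser and nozzle went on in that order, the nozzle held firm on the collar under a 26 N push, and the job was handed in at about 30 s with no verdict shown.

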